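# Fit the thread comb back onto the feed screw of the potato cutter

## Task

The thread comb (half nut) of the hand-cranked potato cutter has been washed: stand it in the slot of the carriage, feel for the thread by gently working it along the screw until its teeth drop in, and see that its flange sits flat on the carriage. Then swing both turn catches fully over the flange, let go, and do not force the comb onto the thread or upset the other things.

Things in the scene. Friction and masses are not known exactly. Their poses are not given: they have to be found in the camera images.
- slicer: Hand-cranked potato cutter of bare aluminium and steel, fixed to the worktop, bed 320 x 112 mm. Origin: centre of its underside on the worktop; x axis along the feed screw, from the crank with the wooden handle (-x end, reaches 222 mm from the origin, up to 100 mm high) to the upright blade grid (+x end, top 151 mm above the worktop); z up
- screw_mid (a point): Middle of the screw's axis, 42 mm above the worktop. Steel, 36 mm over the crests, 26 mm over the roots, right-hand thread, one groove every 10 mm, 5.6 mm wide at the mouth. It may stand turned at any angle, so where along its axis the grooves lie is not known beforehand and not given by this point; it is stiff to turn and need not be turned
- carriage: Plain metal carriage that slides along the cutter's x axis, moved by a push of about 2 N while no comb is seated. Origin under the middle of its slot, on the worktop; axes as the cutter's. The origin can run from 35 mm to -x to 15 mm to +x of the cutter's origin. A pusher plate stands across it 96 mm to +x of the slot's centre, top 138 mm above the worktop
- slot (a point): Centre of the mouth of the carriage's slot, level with the flat top round it, 84 mm above the worktop; axes as the carriage's. The slot is 55 mm (x) by 20.4 mm (y), open right down to the screw, with a 3 mm chamfer round its mouth
- catch_far (a joint): Steel turn catch on the carriage; vertical pin 28 mm to +x and 27 mm to -y of the slot's centre. Rad: 0 = open, its 25 mm arm points to the carriage's +x (may start a bit past that, below 0); 1.57 = closed (end stop), arm to +y over the comb's flange. Its underside is 91.5 mm above the worktop, 1.5 mm over the flange of a seated comb; a higher comb blocks it
- catch_far_peg (a point): Centre of the top of that catch's upright round peg, which stands on the arm 15 mm from the pin: 10 mm thick, 15 mm tall, top 109.5 mm above the worktop. Push it round its pin to turn the catch, with 1 to 2 N (pushed at a slant to its swing it can jam); the catch stays where it is left
- catch_near (a joint): The mirror twin of catch_far; its pin is 28 mm to -x and 27 mm to -y of the slot's centre: 0 = open, arm to the carriage's -x; 1.57 = closed, arm to +y over the comb's flange
- catch_near_peg (a point): Top of the peg of catch_near, as for catch_far
- thread_comb: Steel thread comb (half nut), about 0.3 kg, standing on its teeth. Origin: centre of the underside of its teeth; x along the row of teeth, z up; a half turn about z makes no difference. From below: five teeth 10 mm apart, 4.2 mm deep, 3.2 mm wide at the tip; leaf 52 (x) x 18 (y) x 24 mm; flange 76 x 34 x 6 mm, underside 28.2 mm above the origin
- comb_grip (a point): Centre of the top of the comb's grip rib, 60.2 mm above the comb's origin; the rib is 30 (x) x 14 (y) x 26 mm high and stands on the flange. With the teeth on the screw's crests the flange stands 4.2 mm above the carriage's top and this point 120.2 mm above the worktop; with the teeth in the grooves the flange lies flat on the top and this point is at 116 mm
- comb_end_a (a point): Underside of the comb's flange 36 mm to +x of its middle. While pushed along the screw a loosely held comb can tilt or hang in the slot by friction
- comb_end_b (a point): Underside of the comb's flange 36 mm to -x of its middle
- tap_spout (a point): Mouth of the fixed swan-neck tap behind the sink, between the comb's and the cutter's places; its bow rises from here to 290 mm above the worktop, to the +x side. Carry things past it on the robot's side
- tumbler: Bystander: clear drinking glass, 78 mm wide, 95 mm tall; origin at the centre of its foot
- spice_jar: Bystander: spice jar with a dark cap, 41 mm wide, 105 mm tall; origin at the centre of its foot

How it is judged:
By the outcome, as a careful person would: the job done as asked, in the order asked, and still so for the second after the job is handed in, with the robot touching nothing.
It also fails if it takes over 72 s, if anything falls off the work surface, if the arm or the gripper's body presses on something with over 40 N, if the wrist force passes 120 N, or if a joint passes its speed limit or range.

## Robot

A 6-joint arm with a two-finger parallel gripper is mounted at the origin on a cart in front of the work surface, level with it; the furniture and walls round the work are solid. World frame = base frame: x ahead of the robot, y to its left, z up, the work surface at z = 0. Lengths are in mm, angles in rad, forces in N, time in s.
With the tool pointing down it reaches from about 350 to 775 mm from the base axis. Payload 7.3 kg.
Tool frame: the origin (TCP) lies at the very end of the fingers, on their centre line; the grasp point (between the pads) lies 19 mm behind it; z points along the fingers, y is the line along which they close (so a half turn about z gives the same grasp; the last joint's range is limited). The gripper opens to 92 mm and grips with 3 to 60 N. Pads are 19 mm wide; open, the fingers measure 130 mm over their backs; the gripper's body (75 mm by 190 mm) begins 47 mm behind the grasp point.
Start: joints at [-1.408, 0.342, 1.524, -0, 1.275, -0.146], TCP at [159.578, -500.18, 226.741] pointing down, gripper open.
Joint ranges: [-2.53, 2.53], [-0.77, 2.02], [0.04, 2.7], [-1, 4.14], [0.28, 2.66], [-3.11, 3.11]. Speed limits (rad/s): [2.57, 2.57, 3.14, 3.14, 3.14, 3.14].

## Interface

Orientations are given as [roll, pitch, yaw] about the fixed x, y, z axes, in that order (R = Rz(yaw) Ry(pitch) Rx(roll)).
In Python, from plant import get_obs, vision, workorder gives the robot as it stands.
- The arm moves only by the shell command python3 -m pendant 'ROWS' [OPENING]. ROWS is a JSON object of lists of equal length, an entry for each row: "dp": the shift along the tool's x, y, z in m, a list of three; "rotation": the turn, a rotation vector about the tool's x, y, z in rad, a list of three. A call has 1 to 8 rows; each row is the pose to reach, as a shift and turn from the pose commanded when the call began, along the tool's axes at that moment; what a row does not reach only later rows make up. A row lasts 1/8 s, in which the tool goes at most 62.5 mm and 10.7 degrees, less where a joint would pass 70% of its speed; a pose out of reach is approached as far as the arm can. A call with a gripper value outside its range is refused whole. OPENING is the finger opening in m, from 0 to 0.0918, set as the call begins (- or left out, the last holds). The fingers move at their own pace and stop on an object; the grip force is fixed at half the most. Time passes only in rows, so rows that repeat a pose let the fingers close. It gives the time, the measured TCP pose, the force, the opening and the grip force at its end, in the units of the state.
- get_obs(): the state, without advancing time (a new reading comes with each control period).
- vision.capture(name): name is "scene" or "side" or "wrist"; returns a dict with "pixels" (420x560x3 uint8, red, green, blue), "vfov" (degrees; the focal length in pixels is half the picture's height over the tangent of half this angle, whatever the lens; pixels are square), "cx", "cy" (the principal point, pixels), "dist" ([k1, k2, p1, p2, k3] as OpenCV has them; the pictures are not rectified), "pose" (4x4, takes a point from camera to world coordinates); the wrist camera has in their place "T_tool_cam" (4x4, takes a point from camera to tool coordinates, whose origin is the TCP and whose axes are the flange's). Camera axes: x right, y up, looking along -z (the intrinsics and any distortion apply to the point x, -y, -z); pixel columns grow to the right and rows downward; lengths in mm; the calibration is good to about 2 mm. A picture is of the moment at which its call begins: read the wrist's pose just before it. There is no depth.
- workorder.close_job(): hands the job in; it is judged then, once.
The state is a dict: "time": time; "joint_positions": joint angles; "dq": joint speeds; "tau": joint torques, N m; "tool_pos": TCP position; "tcp_rot": TCP orientation; "contact_force": force on the tool from outside, world axes, zero at the start; "moment": the same for the moment, N m; "grip_width": finger opening in mm; "finger_force": force on a finger pad.
Only numpy, scipy, OpenCV 4.12 (cv2) and the standard library are available. Lean on these libraries where they do the work, as an engineer would, in place of code of your own. Each camera call takes 0.05 s, during which the arm holds its last target. There are 200 camera calls.

## Working session

There is one attempt and no reset: what is moved stays moved. The work goes in short steps, Python scripts to look and compute and a shell command to move; the robot and the scene stay as the last step left them, time stands still between calls to the robot, and variables do not carry over. Pictures are saved under pics/ and viewed, at most 11 in all, crops included, and the job is handed in when it is done.

```bash
ls; mkdir -p pics; cat > h.py <<'E'
import numpy as np,cv2
from plant import get_obs,vision,workorder
from scipy.spatial.transform import Rotation as R
def cap(name,fn):
    o=get_obs();c=vision.capture(name);c['pixels']=np.array(c['pixels'])
    cv2.imwrite(fn,c['pixels'][:,:,::-1])
    if 'pose' in c: T=np.array(c['pose'])
    else:
        W=np.eye(4);W[:3,:3]=R.from_euler('xyz',o['tcp_rot']).as_matrix();W[:3,3]=o['tool_pos']
        T=W@np.array(c['T_tool_cam'])
    np.savez(fn+'.npz',T=T,vfov=c['vfov'],cx=c['cx'],cy=c['cy'],dist=c['dist'])
def K(d):
    f=210/np.tan(np.radians(float(d['vfov']))/2)
    return np.array([[f,0,d['cx']],[0,f,d['cy']],[0,0,1.]])
def ray(fn,uv):
    d=np.load(fn+'.npz');p=cv2.undistortPoints(np.array(uv,float).reshape(-1,1,2),K(d),d['dist']).reshape(-1,2)
    v=np.c_[p[:,0],-p[:,1],-np.ones(len(p))]@d['T'][:3,:3].T
    return d['T'][:3,3],v
def atz(fn,uv,z):
    o,v=ray(fn,uv);return o+v*((z-o[2])/v[:,2])[:,None]
def proj(fn,P):
    d=np.load(fn+'.npz');T=np.linalg.inv(d['T']);P=np.atleast_2d(P)@T[:3,:3].T+T[:3,3]
    P=P*[1,-1,-1];return cv2.projectPoints(P,np.zeros(3),np.zeros(3),K(d),d['dist'])[0].reshape(-1,2)
E
python3 - <<'E'
from h import *
np.set_printoptions(suppress=True,precision=1)
o=get_obs();print(o['tool_pos'],o['tcp_rot'],o['time'])
for n in['scene','side','wrist']:
    cap(n,f'pics/{n}0.png');print(n,np.load(f'pics/{n}0.png.npz')['T'])
E
```

```text
pics
[ 159.5 -499.8  226. ] [-3.1 -0.   0.3] 0.0
scene [[    0.9     0.2    -0.4  -123.3]
 [   -0.4     0.3    -0.8 -1266.8]
 [   -0.      0.9     0.4   729.8]
 [    0.      0.      0.      1. ]]
side [[    1.      0.1    -0.2   241.9]
 [   -0.2     0.4    -0.9 -1079.9]
 [   -0.      0.9     0.4   560.9]
 [    0.      0.      0.      1. ]]
wrist [[   0.3    0.9    0.3  239. ]
 [  -1.     0.3    0.1 -474.7]
 [  -0.    -0.3    1.   382.2]
 [   0.     0.     0.     1. ]]
```

View pics/scene0.png

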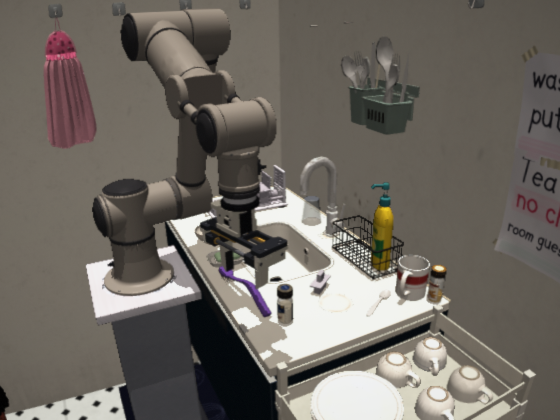

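View pics/side0.png

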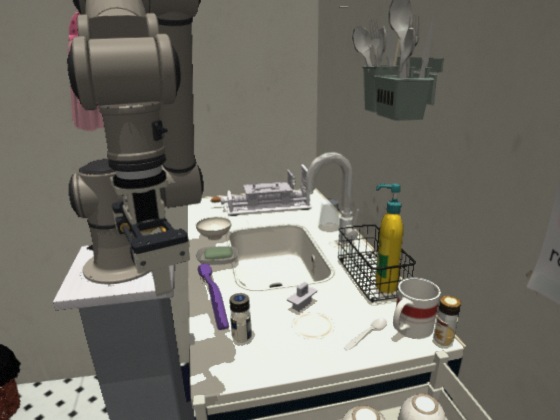

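Scene: comb at side (302,296), cutter behind the sink at side (265,198), tumbler (329,215), spice jar (240,318), tap (335,190). Zooming in.

```bash
python3 - <<'E'
from h import *
np.set_printoptions(suppress=True,precision=1)
s=cv2.imread('pics/side0.png');c=cv2.imread('pics/scene0.png')
a=cv2.resize(s[275:315,275:335],(400,267),interpolation=cv2.INTER_CUBIC)
b=cv2.resize(c[265:305,290:350],(400,267),interpolation=cv2.INTER_CUBIC)
d=cv2.resize(s[170:225,200:360],(800,275),interpolation=cv2.INTER_CUBIC)
cv2.imwrite('pics/crop0.png',np.vstack([np.hstack([a,b]),d]))
print(atz('pics/side0.png',[[303,287]],60),atz('pics/scene0.png',[[321,275]],60))
print(atz('pics/side0.png',[[268,190],[240,336],[329,228]],0))
E
```

```text
[[ 454.  -325.1   60. ]] [[ 449.6 -333.3   60. ]]
[[ 537.3  549.4    0. ]
 [ 297.5 -388.8    0. ]
 [ 663.6   99.4    0. ]]
```

View pics/crop0.png

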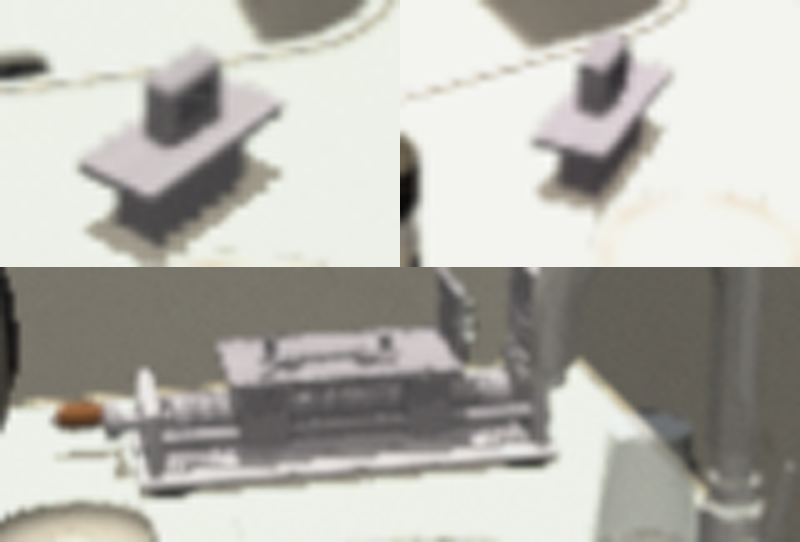

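```bash
python3 - <<'E'
from h import *
np.set_printoptions(suppress=True,precision=1)
k=60/400
A=np.array([[80,165],[152,190],[283,103]])*k+[275,275]
P=atz('pics/side0.png',A,34.2);print(P,np.linalg.norm(np.diff(P,axis=0),axis=1),(P[0]+P[2])/2,np.degrees(np.arctan2(*(P[2]-P[1])[[1,0]])))
B=(np.array([[530,143],[603,155],[672,73]])-[400,0])*k+[290,265]
P=atz('pics/scene0.png',B,34.2);print(P,np.linalg.norm(np.diff(P,axis=0),axis=1),(P[0]+P[2])/2,np.degrees(np.arctan2(*(P[2]-P[1])[[1,0]])))
C=np.array([[145,486],[552,460]])-[0,267];C=C/5+[200,170]
print(atz('pics/side0.png',C,0))
D=np.array([[268,345],[385,338]])-[0,267];D=D/5+[200,170]
print(atz('pics/side0.png',D,109.5))
o=get_obs();print(o['tool_pos'],o['tcp_rot'])
E
```

```text
[[ 415.1 -329.2   34.2]
 [ 435.4 -349.3   34.2]
 [ 494.2 -309.1   34.2]] [28.6 71.3] [ 454.7 -319.1   34.2] 34.388629487764504
[[ 412.9 -334.2   34.2]
 [ 434.9 -356.2   34.2]
 [ 493.8 -315.2   34.2]] [31.1 71.8] [ 453.3 -324.7   34.2] 34.90548777315402
[[343.8 314.5   0. ]
 [653.5 289.4   0. ]]
[[438.1 293.9 109.5]
 [524.  288.  109.5]]
[ 159.5 -499.9  226.2] [-3.1 -0.   0.3]
```

```bash
cat >> h.py <<'E'
def go(p,yaw,axis=None):
    o=get_obs();Rm=R.from_euler('xyz',o['tcp_rot']);t=R.from_euler('xyz',[np.pi,0,yaw])
    print('t',o['time'],'pos',np.round(o['tool_pos'],1),'rot',np.round(o['tcp_rot'],3),'F',np.round(o['contact_force'],1))
    print('dp m',np.round(Rm.inv().apply(np.array(p,float)-o['tool_pos'])/1000,4),'rot',np.round((Rm.inv()*t).as_rotvec(),4))
E
python3 - <<'E'
from h import *
o=get_obs();print(o['tool_pos'],o['tcp_rot'],o['grip_width'])
go([430,-335,210],0.62)
E
```

```text
[ 159.52839655 -499.88931949  226.20862888] [-3.14048497e+00 -1.49928016e-04  3.08840789e-01] 91.42435306097188
t 0.15 pos [ 159.5 -499.9  226.2] rot [-3.14  -0.     0.309] F [ 0.1  0.6 -0.2]
dp m [ 0.3078 -0.0749  0.0163] rot [-1.100e-03 -3.000e-04 -3.112e-01]
```

```bash
python3 -m pendant '{"dp":[[0.05,-0.012,0.0],[0.1,-0.025,0.0],[0.15,-0.037,0.0],[0.2,-0.05,0.0],[0.26,-0.063,0.01],[0.308,-0.075,0.016],[0.308,-0.075,0.016],[0.308,-0.075,0.016]],"rotation":[[0,0,-0.05],[0,0,-0.1],[0,0,-0.15],[0,0,-0.2],[0,0,-0.26],[0,0,-0.311],[0,0,-0.311],[0,0,-0.311]]}'
python3 - <<'E'
from h import *
cap('wrist','pics/w1.png');go([430,-335,210],0.62)
cv2.imwrite('pics/w1.png',cv2.imread('pics/w1.png'))
E
```

```text
time: 1.15
tool_pos: [429.8, -335.2, 210.5]
tcp_rot: [-3.141, 0.001, 0.62]
contact_force: [-0.7, -0.3, 0.6]
grip_width: 91.7
finger_force: 0.0
t 1.2 pos [ 429.4 -335.7  210.7] rot [-3.141e+00  1.000e-03  6.190e-01] F [ 0.2 -0.2 -0.4]
dp m [ 0.0009 -0.0002  0.0007] rot [-0.0001  0.0005 -0.0013]
```

View pics/w1.png

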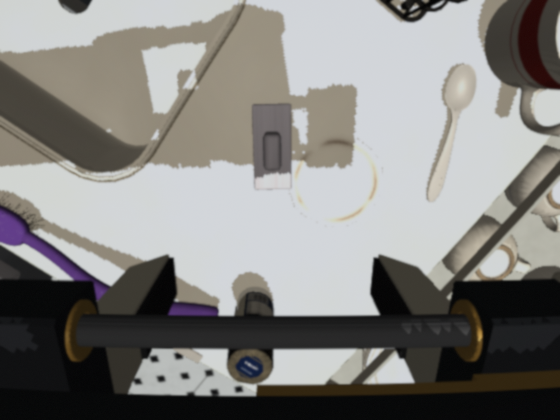

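The comb lies at wrist pixels (253–292, 104–189), rib top about (264–280, 132–170), aligned with the tool.

```bash
python3 - <<'E'
from h import *
np.set_printoptions(suppress=True,precision=1)
P=atz('pics/w1.png',[[253,104],[291,103.5],[292.3,189],[255,190]],34.2)
m=P.mean(0);d=P[0]-P[3]+P[1]-P[2];print(P,m,np.arctan2(d[1],d[0]),np.linalg.norm(d)/2)
print(atz('pics/w1.png',[[272,133],[272.5,170]],60.2))
yaw=np.arctan2(d[1],d[0])
go([*m[:2],36.5],yaw)
g=cv2.imread('pics/w1.png',0);print(g[150,245:300]);print(g[96:196,259])
E
```

```text
[[ 475.3 -281.    34.2]
 [ 494.5 -307.1   34.2]
 [ 434.5 -352.7   34.2]
 [ 414.  -325.7   34.2]] [ 454.6 -316.6   34.2] 0.6397634681823277 75.63451830689574
[[ 467.3 -306.7   60.2]
 [ 443.  -324.6   60.2]]
t 1.2 pos [ 429.4 -335.7  210.7] rot [-3.1  0.   0.6] F [ 0.2 -0.2 -0.4]
dp m [ 0.  -0.   0.2] rot [-0.  0. -0.]
[144 144 144 144 144 144 141 129 112 105 103 103 103 103 104 103 101  89
  74  70  78  86  91  96  98  99  99  98  98  97  97  95  89  81  72  70
  82  96 103 104 104 104 105 103 102 103 118 142 154 153 147 144 143 143
 142]
[145 145 145 145 145 144 140 127 107 101 107 110 110 110 110 110 110 110
 109 109 110 109 109 109 109 108 108 109 107 108 109 108 108 107 108 107
 107 107 106 107 107 107 106 106 106 106 105 106 105 105 105 105 105 104
 104 104 105 104 104 104 104 104 103 103 103 102 102 103 102 102 101 101
 101 101 101 101 100 101 100 104 123 162 192 205 208 207 207 207 206 206
 206 203 197 195 203 210 212 213 213 213]
```

```bash
python3 -m pendant '{"dp":[[0.032,-0.001,0.03],[0.032,-0.001,0.08],[0.032,-0.001,0.12],[0.032,-0.001,0.15],[0.032,-0.001,0.165],[0.032,-0.001,0.171],[0.032,-0.001,0.171],[0.032,-0.001,0.171]],"rotation":[[0,0,-0.018],[0,0,-0.018],[0,0,-0.018],[0,0,-0.018],[0,0,-0.018],[0,0,-0.018],[0,0,-0.018],[0,0,-0.018]]}' 0.04
python3 -m pendant '{"dp":[[0,0,0],[0,0,0],[0,0,0],[0,0,0]],"rotation":[[0,0,0],[0,0,0],[0,0,0],[0,0,0]]}' 0
python3 -m pendant '{"dp":[[0,0,0],[0,0,-0.01],[0,0,-0.05],[0,0,-0.1],[0,0,-0.15],[0,0,-0.15]],"rotation":[[0,0,0],[0,0,0],[0,0,0],[0,0,0],[0,0,0],[0,0,0]]}'
python3 - <<'E'
from h import *
cap('wrist','pics/w2.png');cap('side','pics/s2.png');cap('scene','pics/sc2.png');go([400,0,230],-0.08)
a=cv2.imread('pics/w2.png');b=cv2.imread('pics/s2.png');cv2.imwrite('pics/c2.png',np.hstack([cv2.resize(a,(400,300)),cv2.resize(b,(400,300))]))
E
```

```text
time: 2.2
tool_pos: [456.2, -316.3, 40.9]
tcp_rot: [3.139, -0.0, 0.638]
contact_force: [1.0, 0.5, -0.1]
grip_width: 39.9
finger_force: 0.0
time: 2.7
tool_pos: [455.8, -315.7, 39.9]
tcp_rot: [3.141, -0.0, 0.638]
contact_force: [0.5, -0.6, 1.0]
grip_width: 13.8
finger_force: 30.0
time: 3.45
tool_pos: [457.3, -317.1, 194.2]
tcp_rot: [3.133, -0.002, 0.638]
contact_force: [-0.2, -0.8, -3.6]
grip_width: 13.9
finger_force: 30.0
t 3.6 pos [ 454.9 -315.   188.5] rot [-3.139e+00  1.000e-03  6.380e-01] F [ 0.5 -0.7 -3.1]
dp m [ 0.1434 -0.2859 -0.0409] rot [-0.0023  0.0015  0.7178]
```

View pics/c2.png

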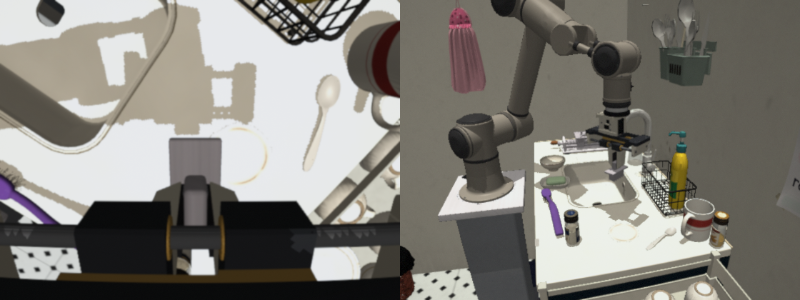

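Comb held squarely in the fingers (wrist picture), width 13.9 mm, weight 3.1 N. Check tap location before the transfer.

```bash
python3 - <<'E'
from h import *
np.set_printoptions(suppress=True,precision=1)
o1,v1=ray('pics/side0.png',[[310,187]]);o2,v2=ray('pics/scene0.png',[[304,192]])
A=np.c_[v1[0],-v2[0]];s=np.linalg.lstsq(A,o2-o1,rcond=None)[0];print(o1+s[0]*v1[0],o2+s[1]*v2[0])
go([390,0,230],-0.08);go([400,130,240],-0.08)
E
```

```text
[543.4 -70.3 211.8] [539.2 -72.8 200.9]
t 3.6 pos [ 454.9 -315.   188.5] rot [-3.1  0.   0.6] F [ 0.5 -0.7 -3.1]
dp m [ 0.1 -0.3 -0. ] rot [-0.   0.   0.7]
t 3.6 pos [ 454.9 -315.   188.5] rot [-3.1  0.   0.6] F [ 0.5 -0.7 -3.1]
dp m [ 0.2 -0.4 -0.1] rot [-0.   0.   0.7]
```

```bash
python3 -m pendant '{"dp":[[0.012,-0.035,-0.015],[0.03,-0.09,-0.03],[0.045,-0.138,-0.042],[0.07,-0.18,-0.042],[0.095,-0.222,-0.042],[0.122,-0.265,-0.042],[0.136,-0.292,-0.042],[0.15,-0.309,-0.042]],"rotation":[[0,0,0.1],[0,0,0.22],[0,0,0.34],[0,0,0.46],[0,0,0.58],[0,0,0.68],[0,0,0.718],[0,0,0.718]]}'
python3 - <<'E'
from h import *
cap('wrist','pics/w3.png');go([400,170,240],-0.08)
E
```

```text
time: 4.6
tool_pos: [390.6, 23.4, 230.1]
tcp_rot: [-3.141, 0.004, -0.079]
contact_force: [0.8, 0.5, -3.1]
grip_width: 14.1
finger_force: 30.0
t 4.65 pos [390.8  25.  230.1] rot [-3.14   0.004 -0.079] F [-0.5  3.1 -3.1]
dp m [-0.0023 -0.1453 -0.0096] rot [-0.0018  0.004   0.0011]
```

```bash
python3 -m pendant '{"dp":[[-0.002,-0.05,-0.01],[-0.006,-0.11,-0.02],[-0.008,-0.16,-0.03],[-0.008,-0.2,-0.03],[-0.008,-0.225,-0.03],[-0.008,-0.225,-0.03],[-0.008,-0.225,-0.03]],"rotation":[[0,0,0],[0,0,0],[0,0,0],[0,0,0],[0,0,0],[0,0,0],[0,0,0]]}'
python3 - <<'E'
from h import *
cap('wrist','pics/w4.png');go([400,240,240],-0.08)
a=cv2.imread('pics/w4.png');cv2.imwrite('pics/c4.png',cv2.resize(a,(800,600),interpolation=cv2.INTER_CUBIC))
E
```

```text
time: 5.52
tool_pos: [401.9, 245.9, 260.5]
tcp_rot: [3.14, 0.002, -0.08]
contact_force: [-1.1, -0.9, -2.3]
grip_width: 13.8
finger_force: 30.0
t 5.575 pos [402.  245.7 260.9] rot [ 3.14e+00  2.00e-03 -8.10e-02] F [ 1.2 -0.9 -3.6]
dp m [-0.0015  0.0058  0.0209] rot [ 0.0014  0.0016 -0.001 ]
```

View pics/c4.png

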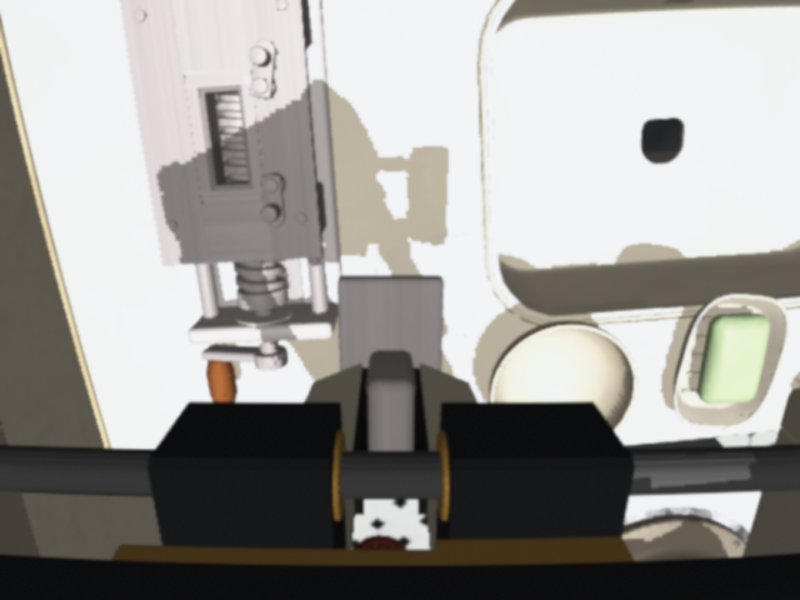

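Wrist view (800×600 scale): slot dark mouth corners ≈(205,90),(241,88),(251,186),(213,189); far peg (261,55), its pin (261,86); near pin (273,185), near peg (271,212).

```bash
python3 - <<'E'
from h import *
np.set_printoptions(suppress=True,precision=1)
f='pics/w4.png'
P=atz(f,np.array([[205,90],[241,88],[251,186],[213,189]])*.7,81)
d=P[0]-P[3]+P[1]-P[2];print(P,P.mean(0),np.arctan2(d[1],d[0]),np.linalg.norm(d)/2,np.linalg.norm(P[0]-P[1]),np.linalg.norm(P[2]-P[3]))
print('pegs',atz(f,np.array([[261,55],[271,212]])*.7,109.5))
print('pins',atz(f,np.array([[261,86],[273,184]])*.7,95.5))
print('bed',atz(f,np.array([[190,335],[336,328]])*.7,0))
E
python3 - <<'E'
import cv2,sys
a=cv2.imread('pics/w4.png')[25:165,110:240]
cv2.imwrite('pics/c4b.png',cv2.resize(a,(557,600),interpolation=cv2.INTER_CUBIC))
E
```

```text
[[512.8 345.7  81. ]
 [511.9 324.2  81. ]
 [454.7 326.8  81. ]
 [454.9 350.7  81. ]] [483.6 336.9  81. ] -0.06548596812611346 57.69707244664231 21.547372604575322 23.908396043519264
pegs [[525.2 303.9 109.5]
 [441.7 310.1 109.5]]
pins [[510.8 309.1  95.5]
 [456.  309.8  95.5]]
bed [[329.9 418.8   0. ]
 [326.6 295.8   0. ]]
```

View pics/c4b.png

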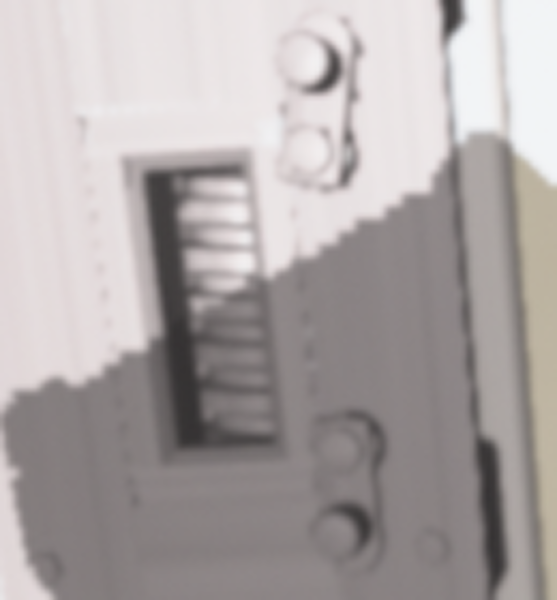

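```bash
python3 - <<'E'
from h import *
np.set_printoptions(suppress=True,precision=2)
f='pics/w4.png';s=600/140
for c,z in(([[124,158],[250,150],[285,455],[168,463]],84),([[146,172],[248,163],[276,440],[180,450]],81)):
    P=atz(f,np.array(c)/s+[110,25],z)
    d=P[0]-P[3]+P[1]-P[2];print(P.mean(0),np.arctan2(d[1],d[0]),np.linalg.norm(d)/2,np.linalg.norm(P[0]-P[1]),np.linalg.norm(P[2]-P[3]))
P=atz(f,np.array([[308,58],[340,530]])/s+[110,25],109.5);print('pegs',P)
Q=atz(f,np.array([[308,148],[343,444]])/s+[110,25],95.5);print('pins',Q,Q.mean(0),np.linalg.norm(Q[0]-Q[1]))
d=Q[0]-Q[1];print(np.arctan2(d[1],d[0]))
E
```

```text
[483.85 336.8   84.  ] -0.026315482424670893 59.12205085953392 24.9367267580624 24.293747872795166
[483.89 336.5   81.  ] -0.04390784080980594 54.195331369249246 20.45595121369891 20.169065550412
pegs [[525.21 304.5  109.5 ]
 [441.53 310.46 109.5 ]]
pins [[511.32 309.69  95.5 ]
 [456.26 310.72  95.5 ]] [483.79 310.21  95.5 ] 55.06931532040088
-0.018567722031640373
```

```bash
python3 - <<'E'
from h import *
np.set_printoptions(suppress=True,precision=2)
o=get_obs();W=R.from_euler('xyz',o['tcp_rot'])
for f,c in(('pics/w4.png',np.array([[340,280],[441,278.5]])*.7),('pics/w2.png',np.array([[169.5,139.5],[221,137]])*1.4)):
    d=np.load(f+'.npz')
    # tool frame: use relative to that image's pose
    P=atz(f,c,d['T'][2,3]-np.array(vision.capture('wrist')['T_tool_cam'])[2,3]*-1-5.7) if 0 else None
    T=np.array(vision.capture('wrist')['T_tool_cam']);p=cv2.undistortPoints(c.reshape(-1,1,2).astype(float),K(d),d['dist']).reshape(-1,2)
    v=np.c_[p[:,0],-p[:,1],-np.ones(2)]@T[:3,:3].T;print(T[:3,3]+v*((5.7-T[2,3])/v[:,2])[:,None])
go([483.9,336.8,150],-0.03)
E
```

```text
[[ 36.59 -15.18   5.7 ]
 [ 37.11  16.26   5.7 ]]
[[ 36.91 -15.48   5.7 ]
 [ 38.56  16.53   5.7 ]]
t 5.675 pos [402.3 245.8 261.4] rot [ 3.14  0.   -0.08] F [-0.1  0.8 -2.8]
dp m [ 0.07 -0.1   0.11] rot [ 0.    0.   -0.05]
```

```bash
python3 -m pendant '{"dp":[[0.02,-0.03,0],[0.045,-0.06,0],[0.06,-0.08,0.02],[0.07,-0.092,0.06],[0.075,-0.0977,0.095],[0.075,-0.0977,0.109],[0.075,-0.0977,0.109],[0.075,-0.0977,0.109]],"rotation":[[0,0,-0.05],[0,0,-0.05],[0,0,-0.05],[0,0,-0.05],[0,0,-0.05],[0,0,-0.05],[0,0,-0.05],[0,0,-0.05]]}'
python3 - <<'E'
from h import *
cap('wrist','pics/w5.png');cap('side','pics/s5.png')
go([484.9,337.2,125],-0.03)
a=cv2.imread('pics/w5.png')[0:320,110:450];b=cv2.imread('pics/s5.png')[150:240,180:360]
a=cv2.resize(a,(425,400),interpolation=cv2.INTER_CUBIC);b=cv2.resize(b,(800,400),interpolation=cv2.INTER_CUBIC)[:,130:505]
cv2.imwrite('pics/c5.png',np.hstack([a,b]))
E
```

```text
time: 6.68
tool_pos: [485.6, 338.2, 154.5]
tcp_rot: [-3.14, -0.003, -0.031]
contact_force: [0.5, -0.1, -2.0]
grip_width: 14.0
finger_force: 30.0
t 6.775 pos [485.5 338.3 154.5] rot [-3.14e+00 -3.00e-03 -3.00e-02] F [-0.5 -0.  -3.2]
dp m [-0.0007  0.0012  0.0295] rot [-0.0014 -0.0027 -0.0003]
```

View pics/c5.png

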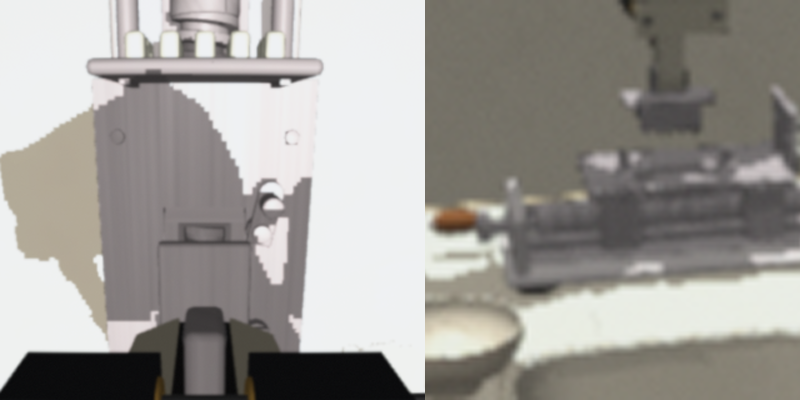

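Wrist view: pusher plate level with the tool (yaw right), slot's far end edge at crop (182–228, 221) directly ahead of the flange front (160–250, 242).

```bash
python3 - <<'E'
from h import *
np.set_printoptions(suppress=True,precision=2)
f='pics/w5.png'
def A(c,z): print(atz(f,np.array(c)*.8+[110,0],z))
A([[182,221],[228,220]],84);A([[88,66],[322,66]],138);A([[95,85],[316,85]],84);A([[160,243],[250,241.5]],154.5-5.7)
A([[270,187],[262,235]],109.5)
g=cv2.imread(f,0);print(g[int(221*.8)+3,240:310]);print(g[165:195,274])
E
```

```text
[[516.14 347.72  84.  ]
 [515.98 325.15  84.  ]]
[[584.28 374.74 138.  ]
 [581.91 294.33 138.  ]]
[[580.85 384.66  84.  ]
 [577.89 284.09  84.  ]]
[[523.35 352.28 148.8 ]
 [522.97 320.28 148.8 ]]
[[535.81 308.13 109.5 ]
 [514.72 311.41 109.5 ]]
[126 124 127 129 129 128 128 128 130 130 129 126 116 106 101  99  98  98
  98  97  98  98  98  98  98  98  97  97  99  98  98  98  98  98  98  98
  98  97  98  99  98  98  97  98  97  98  98  99  98  98 100 100 101 105
 112 121 126 128 129 128 128 127 127 127 125 119 105  90  86  90]
[131 131 131 131 131 130 130 129 130 131 132 132 126 110  98  92  89  96
 111 119 121 121 122 122 123 124 117  98  79  78]
```

```bash
python3 -m pendant '{"dp":[[0,0,0.01],[0,0,0.02],[0,0,0.03],[0,0,0.036],[0,0,0.04],[0,0,0.04]],"rotation":[[0,0,0],[0,0,0],[0,0,0],[0,0,0],[0,0,0],[0,0,0]]}'
python3 -m pendant '{"dp":[[0,0,0.002],[0,0,0.004],[0,0,0.006],[0,0,0.008],[0,0,0.01],[0,0,0.01]],"rotation":[[0,0,0],[0,0,0],[0,0,0],[0,0,0],[0,0,0],[0,0,0]]}'
```

```text
time: 7.52
tool_pos: [484.8, 338.1, 112.4]
tcp_rot: [3.141, 0.0, -0.03]
contact_force: [0.1, 0.4, -2.1]
grip_width: 13.7
finger_force: 30.0
time: 8.28
tool_pos: [484.7, 338.1, 102.5]
tcp_rot: [3.141, 0.0, -0.03]
contact_force: [0.8, 0.1, -2.7]
grip_width: 14.1
finger_force: 30.0
```

```bash
for i in 1 2; do :; done
python3 -m pendant '{"dp":[[0,0,0.0005],[0,0,0.001],[0,0,0.001]],"rotation":[[0,0,0],[0,0,0],[0,0,0]]}'
python3 -m pendant '{"dp":[[0,0,0.0005],[0,0,0.001],[0,0,0.001]],"rotation":[[0,0,0],[0,0,0],[0,0,0]]}'
python3 -m pendant '{"dp":[[0,0,0.0005],[0,0,0.0005],[0,0,0.0005]],"rotation":[[0,0,0],[0,0,0],[0,0,0]]}'
```

```text
time: 8.65
tool_pos: [484.8, 338.1, 101.7]
tcp_rot: [3.142, -0.0, -0.03]
contact_force: [0.1, 0.4, -3.5]
grip_width: 13.8
finger_force: 30.0
time: 9.02
tool_pos: [484.8, 338.1, 100.6]
tcp_rot: [3.141, 0.0, -0.03]
contact_force: [0.6, -0.5, -2.7]
grip_width: 14.1
finger_force: 30.0
time: 9.4
tool_pos: [484.9, 338.1, 100.2]
tcp_rot: [3.142, -0.0, -0.03]
contact_force: [-0.4, -0.3, -2.8]
grip_width: 14.1
finger_force: 30.0
```

```bash

python3 -m pendant '{"dp":[[0,0,0.0005],[0,0,0.0005],[0,0,0.0005]],"rotation":[[0,0,0],[0,0,0],[0,0,0]]}'
python3 -m pendant '{"dp":[[0,0,0.0005],[0,0,0.0005],[0,0,0.0005]],"rotation":[[0,0,0],[0,0,0],[0,0,0]]}'
python3 -m pendant '{"dp":[[0,0,0.0005],[0,0,0.0005],[0,0,0.0005]],"rotation":[[0,0,0],[0,0,0],[0,0,0]]}'
```

```text
time: 9.78
tool_pos: [484.9, 338.2, 99.8]
tcp_rot: [3.142, -0.0, -0.03]
contact_force: [-0.6, -0.3, -2.3]
grip_width: 13.7
finger_force: 30.0
time: 10.15
tool_pos: [485.0, 338.2, 99.7]
tcp_rot: [-3.141, -0.001, -0.03]
contact_force: [-1.7, 0.0, 4.2]
grip_width: 13.9
finger_force: 30.0
time: 10.52
tool_pos: [485.0, 338.3, 99.6]
tcp_rot: [-3.141, -0.001, -0.03]
contact_force: [-2.2, -0.1, 8.0]
grip_width: 14.1
finger_force: 30.0
```

```bash

python3 -m pendant '{"dp":[[-0.0005,0,-0.0003],[-0.001,0,-0.0003],[-0.001,0,-0.0003]],"rotation":[[0,0,0],[0,0,0],[0,0,0]]}'
python3 -m pendant '{"dp":[[-0.0005,0,0],[-0.001,0,0],[-0.001,0,0]],"rotation":[[0,0,0],[0,0,0],[0,0,0]]}'
python3 -m pendant '{"dp":[[-0.0005,0,0],[-0.001,0,0],[-0.001,0,0]],"rotation":[[0,0,0],[0,0,0],[0,0,0]]}'
```

```text
time: 10.9
tool_pos: [484.8, 338.2, 99.6]
tcp_rot: [-3.141, -0.002, -0.03]
contact_force: [0.6, -1.1, 5.3]
grip_width: 13.6
finger_force: 30.0
time: 11.28
tool_pos: [484.2, 338.3, 99.7]
tcp_rot: [-3.141, -0.003, -0.03]
contact_force: [4.5, -1.1, 6.0]
grip_width: 13.8
finger_force: 30.0
time: 11.65
tool_pos: [483.6, 338.4, 99.7]
tcp_rot: [-3.14, -0.004, -0.03]
contact_force: [5.5, -1.5, 4.8]
grip_width: 13.8
finger_force: 30.0
```

```bash

python3 -m pendant '{"dp":[[-0.0005,0,-0.0002],[-0.001,0,-0.0002],[-0.001,0,-0.0002]],"rotation":[[0,0,0],[0,0,0],[0,0,0]]}'
python3 -m pendant '{"dp":[[-0.0005,0,0],[-0.001,0,0],[-0.001,0,0]],"rotation":[[0,0,0],[0,0,0],[0,0,0]]}'
python3 -m pendant '{"dp":[[-0.0005,0,0],[-0.001,0,0],[-0.001,0,0]],"rotation":[[0,0,0],[0,0,0],[0,0,0]]}'
```

```text
time: 12.02
tool_pos: [481.9, 338.5, 99.5]
tcp_rot: [-3.141, -0.002, -0.03]
contact_force: [4.7, 0.2, 3.3]
grip_width: 14.2
finger_force: 30.0
time: 12.4
tool_pos: [479.2, 338.2, 98.4]
tcp_rot: [3.141, 0.002, -0.03]
contact_force: [3.4, -0.3, -3.5]
grip_width: 14.0
finger_force: 30.0
time: 12.78
tool_pos: [478.9, 338.2, 99.0]
tcp_rot: [3.141, 0.0, -0.03]
contact_force: [4.7, -1.3, -4.2]
grip_width: 14.0
finger_force: 30.0
```

```bash

python3 -m pendant '{"dp":[[0.0005,0,0],[0.0005,0,0.0005],[0.0005,0,0.0005]],"rotation":[[0,0,0],[0,0,0],[0,0,0]]}'
python3 -m pendant '{"dp":[[0,0,0.0005],[0,0,0.001],[0,0,0.001]],"rotation":[[0,0,0],[0,0,0],[0,0,0]]}'
```

```text
time: 13.15
tool_pos: [479.1, 338.2, 98.8]
tcp_rot: [3.141, 0.0, -0.03]
contact_force: [1.9, -1.4, -1.3]
grip_width: 14.0
finger_force: 30.0
time: 13.52
tool_pos: [479.4, 338.4, 97.7]
tcp_rot: [-3.141, -0.0, -0.03]
contact_force: [0.7, 0.3, -1.9]
grip_width: 13.6
finger_force: 30.0
```

```bash

python3 -m pendant '{"dp":[[0,0,0.0005],[0,0,0.001],[0,0,0.001]],"rotation":[[0,0,0],[0,0,0],[0,0,0]]}'
python3 -m pendant '{"dp":[[0,0,0.0005],[0,0,0.0005],[0,0,0.0005]],"rotation":[[0,0,0],[0,0,0],[0,0,0]]}'
```

```text
time: 13.9
tool_pos: [479.6, 338.4, 96.7]
tcp_rot: [-3.141, -0.001, -0.03]
contact_force: [3.1, -0.9, -0.7]
grip_width: 13.6
finger_force: 30.0
time: 14.28
tool_pos: [479.6, 338.3, 96.3]
tcp_rot: [-3.142, -0.001, -0.03]
contact_force: [4.0, 0.2, -0.3]
grip_width: 13.6
finger_force: 30.0
```

```bash

python3 -m pendant '{"dp":[[0.0004,0,0],[0.0004,0,0.0004],[0.0004,0,0.0004]],"rotation":[[0,0,0],[0,0,0],[0,0,0]]}'
python3 -m pendant '{"dp":[[0,0,0.0003],[0,0,0.0004],[0,0,0.0004]],"rotation":[[0,0,0],[0,0,0],[0,0,0]]}'
```

```text
time: 14.65
tool_pos: [479.8, 338.3, 95.8]
tcp_rot: [3.142, -0.0, -0.03]
contact_force: [2.2, -0.0, 0.6]
grip_width: 14.0
finger_force: 30.0
time: 15.02
tool_pos: [479.9, 338.3, 95.7]
tcp_rot: [-3.142, -0.0, -0.03]
contact_force: [3.6, -0.7, 3.7]
grip_width: 13.5
finger_force: 30.0
```

```bash

python3 -m pendant '{"dp":[[0.0003,0,0],[0.0003,0,0.0002],[0.0003,0,0.0002]],"rotation":[[0,0,0],[0,0,0],[0,0,0]]}'
```

```text
time: 15.4
tool_pos: [480.0, 338.4, 95.7]
tcp_rot: [-3.142, -0.0, -0.03]
contact_force: [0.9, -1.5, 6.9]
grip_width: 13.6
finger_force: 30.0
```

```bash

python3 -m pendant '{"dp":[[0,0,-0.0006],[0,0,-0.0006]],"rotation":[[0,0,0],[0,0,0]]}'
python3 -m pendant '{"dp":[[0,0,0],[0,0,0],[0,0,0],[0,0,-0.01],[0,0,-0.03],[0,0,-0.06],[-0.03,0,-0.1],[-0.06,0,-0.12]],"rotation":[[0,0,0],[0,0,0],[0,0,0],[0,0,0],[0,0,0],[0,0,0],[0,0,0],[0,0,0]]}' 0.03
python3 -m pendant '{"dp":[[-0.02,0,0],[-0.02,0,0],[-0.02,0,0]],"rotation":[[0,0,0],[0,0,0],[0,0,0]]}' 0
python3 - <<'E'
from h import *
cap('wrist','pics/w6.png');cap('side','pics/s6.png')
go([484.9,337.2,125],-0.03)
a=cv2.imread('pics/w6.png')[0:260,140:420];b=cv2.imread('pics/s6.png')[160:225,220:330]
a=cv2.resize(a,(560,520),interpolation=cv2.INTER_CUBIC);b=cv2.resize(b,(240,142),interpolation=cv2.INTER_CUBIC)
b=np.vstack([b,np.zeros((378,240,3),np.uint8)])
cv2.imwrite('pics/c6.png',np.hstack([a,b]))
E
```

```text
time: 15.65
tool_pos: [479.9, 338.3, 95.7]
tcp_rot: [3.142, 0.0, -0.03]
contact_force: [0.8, 0.2, 2.8]
grip_width: 14.0
finger_force: 30.0
time: 16.65
tool_pos: [420.2, 340.4, 218.6]
tcp_rot: [-3.14, -0.003, -0.031]
contact_force: [-0.6, 0.8, -0.3]
grip_width: 29.9
finger_force: 0.0
time: 17.02
tool_pos: [400.8, 340.7, 216.0]
tcp_rot: [-3.142, -0.001, -0.03]
contact_force: [0.7, 0.1, -0.6]
grip_width: 4.6
finger_force: 0.0
t 17.125 pos [400.8 340.6 215.5] rot [ 3.141  0.    -0.031] F [-0.9 -0.7  0.1]
dp m [0.0841 0.0008 0.0905] rot [ 0.0003  0.0002 -0.0008]
```

View pics/c6.png

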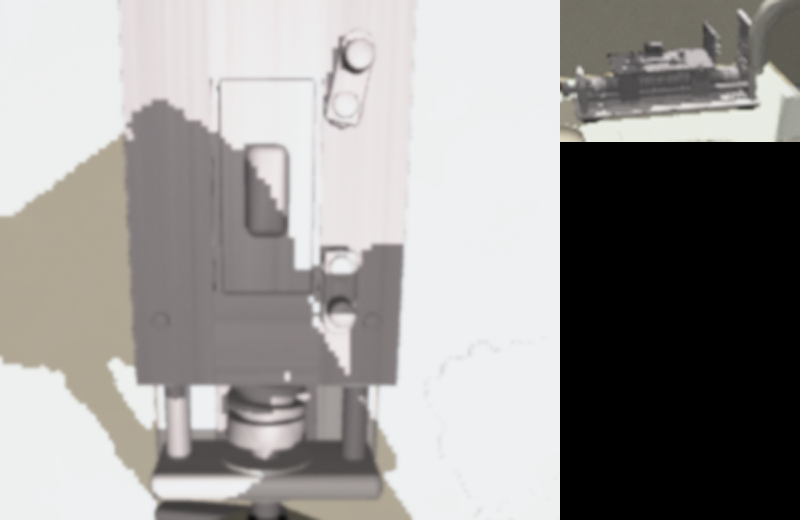

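Comb seated: flange at crop (219–315, 79–293), far peg (357,55)/pin (345,104), near pin (342,265)/peg (340,302).

```bash
python3 - <<'E'
from h import *
np.set_printoptions(suppress=True,precision=2)
f='pics/w6.png'
def A(c,z): P=atz(f,np.array(c)*.5+[140,0],z);print(P[:,:2].tolist() and P);return P
P=A([[219.5,79],[315,79],[315.5,293],[221,293]],90);print(P.mean(0),np.linalg.norm(P[0]-P[3]),np.linalg.norm(P[1]-P[2]),np.linalg.norm(P[0]-P[1]),np.linalg.norm(P[2]-P[3]))
A([[247,145],[289,236]],116).mean(0)
print(A([[357,54],[340,303]],109.5));A([[345,104],[342,264]],96)
g=cv2.imread(f,0);print(g[[30,35,42,46,50,53],250+140-75:345])
E
```

```text
[[515.97 353.16  90.  ]
 [515.01 320.08  90.  ]
 [440.44 320.8   90.  ]
 [441.47 356.    90.  ]]
[478.22 337.51  90.  ] 74.56206685044182 74.5732893928782 33.08962222701815 35.21423611990687
[[492.82 343.81 116.  ]
 [463.64 330.94 116.  ]]
[[520.13 307.74 109.5 ]
 [439.73 313.48 109.5 ]]
[[520.13 307.74 109.5 ]
 [439.73 313.48 109.5 ]]
[[506.04 310.31  96.  ]
 [451.6  311.48  96.  ]]
[[213 230 235 237 238 238 237 237 233 226 211 203 214 225 227 228 228 229
  229 228 226 226 227 228 229 229 228 227 226 224]
 [ 94  80  84  93 102 119 147 179 202 206 209 222 228 228 228 228 228 229
  229 228 227 226 227 229 229 229 228 227 226 225]
 [234 233 233 233 233 233 232 224 214 223 229 230 229 229 228 229 229 230
  229 227 226 227 228 229 229 229 229 227 226 226]
 [221 224 225 228 232 232 225 212 218 227 230 230 229 229 228 229 229 229
  229 227 226 227 228 229 230 229 228 227 227 225]
 [235 233 229 220 221 220 210 216 226 230 230 230 229 229 229 229 229 230
  229 227 226 227 228 230 230 229 229 228 227 225]
 [238 237 232 221 211 205 204 218 227 230 230 229 229 228 228 228 229 229
  229 227 226 227 228 230 230 230 228 227 227 228]]
```

```bash
cat >> h.py <<'E'
def arc(P,s,th0,ths,off,z=100.,rho=21.,psi=-0.03,ref=None):
    # s=+1 far, -1 near; pose of closed fingers behind peg at joint angle th, off = distance centre to peg centre
    def pose(th):
        al=psi+th if s>0 else np.pi+psi-th
        u=np.array([np.cos(al),np.sin(al)]);t=s*np.array([-u[1],u[0]])
        yaw=al-np.pi/2 if s>0 else al-np.pi/2
        return np.r_[np.array(P)+rho*u-off*t,z],yaw
    if ref is None:
        o=get_obs();p0,R0=np.array(o['tool_pos']),R.from_euler('xyz',o['tcp_rot'])
        print(np.round(p0,1),np.round(o['tcp_rot'],3))
    else:
        p0,y0=pose(ref);R0=R.from_euler('xyz',[np.pi,0,y0])
    for th in ths:
        p,y=pose(th);print(round(th,2),np.round(p,1),round(y,3),'dp',np.round(R0.inv().apply(p-p0)/1000,4),'rz',np.round((R0.inv()*R.from_euler('xyz',[np.pi,0,y])).as_rotvec()[2],3))
E
python3 - <<'E'
from h import *
print(np.round(get_obs()['joint_positions'],2))
arc([506.9,310.2],1,0,[-0.4],19.5)
arc([450.9,311.8],-1,0,[-0.4],19.5)
E
```

```text
[ 0.56  0.35  1.54 -0.    1.25  2.16]
[400.8 340.6 215.5] [ 3.141  0.    -0.031]
-0.4 [517.9 283.7 100. ] -2.001 dp [0.1187 0.0532 0.1155] rz 1.97
[400.8 340.6 215.5] [ 3.141  0.    -0.031]
-0.4 [438.4 286.  100. ] 1.941 dp [0.0392 0.0533 0.1155] rz -1.972
```

```bash
sed -i 's|yaw=al-np.pi/2 if s>0|yaw=al+np.pi/2 if s>0|' h.py
python3 - <<'E'
from h import *
arc([506.9,310.2],1,0,[-0.4],19.5)
E
```

```text
[400.8 340.6 215.5] [ 3.141  0.    -0.031]
-0.4 [517.9 283.7 100. ] 1.141 dp [0.1187 0.0532 0.1155] rz -1.172
```

```bash
python3 -m pendant '{"dp":[[0.015,0.01,0],[0.03,0.02,0],[0.055,0.03,0],[0.08,0.04,0.01],[0.1,0.05,0.02],[0.112,0.053,0.03],[0.119,0.053,0.04],[0.119,0.053,0.04]],"rotation":[[0,0,-0.17],[0,0,-0.34],[0,0,-0.51],[0,0,-0.68],[0,0,-0.85],[0,0,-1.02],[0,0,-1.172],[0,0,-1.172]]}' 0
python3 -m pendant '{"dp":[[0,0,0.02],[0,0,0.05],[0,0,0.07],[0,0,0.07]],"rotation":[[0,0,0],[0,0,0],[0,0,0],[0,0,0]]}'
python3 - <<'E'
from h import *
arc([506.9,310.2],1,0,[-0.4],19.5)
E
```

```text
time: 18.12
tool_pos: [517.8, 283.4, 174.3]
tcp_rot: [-3.14, 0.002, 1.139]
contact_force: [-0.4, 1.1, 0.8]
grip_width: 0.6
finger_force: 0.0
time: 18.62
tool_pos: [516.6, 283.8, 104.6]
tcp_rot: [-3.139, 0.002, 1.139]
contact_force: [0.2, -1.3, 0.7]
grip_width: 0.7
finger_force: 0.0
[516.6 283.8 104.6] [-3.139e+00  2.000e-03  1.139e+00]
-0.4 [517.9 283.7 100. ] 1.141 dp [0.0005 0.0012 0.0046] rz -0.002
```

```bash
python3 -m pendant '{"dp":[[0,0.001,0.004],[0,0.001,0.004]],"rotation":[[0,0,0],[0,0,0]]}'
python3 - <<'E'
from h import *
arc([506.9,310.2],1,0,[-.4,-.3,-.2,-.1,0,.1,.2,.3,.4],14.5)
E
```

```text
time: 18.88
tool_pos: [518.8, 283.8, 102.5]
tcp_rot: [3.141, -0.001, 1.141]
contact_force: [0.3, -0.2, 0.2]
grip_width: 0.1
finger_force: 0.0
[518.8 283.8 102.5] [ 3.141e+00 -1.000e-03  1.141e+00]
-0.4 [519.9 288.3 100. ] 1.141 dp [ 0.0045 -0.0008  0.0025] rz 0.0
-0.3 [522.1 289.7 100. ] 1.241 dp [0.0067 0.0005 0.0025] rz -0.1
-0.2 [524.  291.3 100. ] 1.341 dp [0.009  0.0016 0.0025] rz -0.2
-0.1 [525.8 293.1 100. ] 1.441 dp [0.0114 0.0025 0.0025] rz -0.3
0 [527.5 295.1 100. ] 1.541 dp [0.0138 0.0032 0.0026] rz -0.4
0.1 [528.9 297.2 100. ] 1.641 dp [0.0164 0.0036 0.0026] rz -0.5
0.2 [530.1 299.5 100. ] 1.741 dp [0.0189 0.0037 0.0026] rz -0.6
0.3 [531.  301.8 100. ] 1.841 dp [0.0215 0.0036 0.0026] rz -0.7
0.4 [531.7 304.3 100. ] 1.941 dp [0.024  0.0032 0.0026] rz -0.8
```

```bash
python3 -m pendant '{"dp":[[0.0045,-0.0008,0.0015],[0.0067,0.0005,0.0015],[0.009,0.0016,0.0015],[0.0114,0.0025,0.0015],[0.0138,0.0032,0.0015],[0.0164,0.0036,0.0015],[0.0189,0.0037,0.0015],[0.0215,0.0036,0.0015]],"rotation":[[0,0,0],[0,0,-0.1],[0,0,-0.2],[0,0,-0.3],[0,0,-0.4],[0,0,-0.5],[0,0,-0.6],[0,0,-0.7]]}'
python3 - <<'E'
from h import *
arc([506.9,310.2],1,0,np.arange(.3,1.11,.1),14.5,ref=.3)
E
```

```text
time: 19.88
tool_pos: [530.8, 301.8, 100.6]
tcp_rot: [3.141, 0.001, 1.845]
contact_force: [-0.7, -1.7, 0.2]
grip_width: 0.5
finger_force: 0.8
0.3 [531.  301.8 100. ] 1.841 dp [0. 0. 0.] rz 0.0
0.4 [531.7 304.3 100. ] 1.941 dp [0.0022 0.0013 0.    ] rz -0.1
0.5 [532.2 306.8 100. ] 2.041 dp [0.0045 0.0025 0.    ] rz -0.2
0.6 [532.4 309.3 100. ] 2.141 dp [0.0069 0.0033 0.    ] rz -0.3
0.7 [532.4 311.9 100. ] 2.241 dp [0.0093 0.004  0.    ] rz -0.4
0.8 [532.1 314.4 100. ] 2.341 dp [0.0118 0.0044 0.    ] rz -0.5
0.9 [531.5 316.9 100. ] 2.441 dp [0.0144 0.0045 0.    ] rz -0.6
1.0 [530.7 319.3 100. ] 2.541 dp [0.0169 0.0044 0.    ] rz -0.7
1.1 [529.7 321.7 100. ] 2.641 dp [0.0195 0.004  0.    ] rz -0.8
```

```bash
python3 -m pendant '{"dp":[[0.0022,0.0013,0],[0.0045,0.0025,0],[0.0069,0.0033,0],[0.0093,0.004,0],[0.0118,0.0044,0],[0.0144,0.0045,0],[0.0169,0.0044,0],[0.0195,0.004,0]],"rotation":[[0,0,-0.1],[0,0,-0.2],[0,0,-0.3],[0,0,-0.4],[0,0,-0.5],[0,0,-0.6],[0,0,-0.7],[0,0,-0.8]]}'
python3 -m pendant '{"dp":[[0.0022,0.0013,0],[0.0045,0.0025,0],[0.0069,0.0033,0],[0.0069,0.0033,0]],"rotation":[[0,0,-0.1],[0,0,-0.2],[0,0,-0.3],[0,0,-0.3]]}'
```

```text
time: 20.88
tool_pos: [529.7, 321.7, 100.7]
tcp_rot: [3.141, 0.001, 2.645]
contact_force: [0.8, -1.2, 0.4]
grip_width: 0.3
finger_force: 0.7
time: 21.38
tool_pos: [525.0, 328.0, 100.6]
tcp_rot: [3.141, 0.001, 2.941]
contact_force: [0.7, -1.0, 0.8]
grip_width: 0.4
finger_force: 0.5
```

```bash
python3 -m pendant '{"dp":[[0.002,0.0012,0],[0.0038,0.002,0],[0.0038,0.002,0]],"rotation":[[0,0,-0.09],[0,0,-0.17],[0,0,-0.17]]}'
python3 -m pendant '{"dp":[[0.0005,0,0],[0.001,0,0],[0.001,0,0]],"rotation":[[0,0,0],[0,0,0],[0,0,0]]}'
```

```text
time: 21.75
tool_pos: [522.4, 330.3, 100.7]
tcp_rot: [-3.141, 0.002, 3.109]
contact_force: [3.5, -2.4, 0.7]
grip_width: 0.7
finger_force: 1.9
time: 22.12
tool_pos: [521.4, 330.4, 100.7]
tcp_rot: [3.141, 0.002, 3.11]
contact_force: [5.1, -2.3, 1.5]
grip_width: 0.6
finger_force: 2.8
```

```bash
python3 -m pendant '{"dp":[[0.0005,0,0],[0.0008,0,0],[0.0008,0,0]],"rotation":[[0,0,0],[0,0,0],[0,0,0]]}'
python3 -m pendant '{"dp":[[0.0005,0,0],[0.0005,0,0],[0.0005,0,0]],"rotation":[[0,0,0],[0,0,0],[0,0,0]]}'
```

```text
time: 22.5
tool_pos: [521.3, 330.4, 100.7]
tcp_rot: [3.141, 0.003, 3.11]
contact_force: [7.7, -3.8, -1.4]
grip_width: 0.4
finger_force: 3.8
time: 22.88
tool_pos: [521.2, 330.4, 100.8]
tcp_rot: [3.141, 0.004, 3.11]
contact_force: [8.4, -3.3, -0.9]
grip_width: 0.8
finger_force: 4.5
```

```bash
python3 -m pendant '{"dp":[[-0.004,0,0],[-0.01,0,0],[-0.01,0,-0.02],[-0.01,0,-0.06],[-0.01,0,-0.07]],"rotation":[[0,0,0],[0,0,0],[0,0,0],[0,0,0],[0,0,0]]}'
python3 - <<'E'
from h import *
arc([450.9,311.8],-1,0,[-0.4],19.5,z=103.)
E
```

```text
time: 23.5
tool_pos: [529.9, 331.2, 172.8]
tcp_rot: [3.139, 0.003, 3.112]
contact_force: [1.1, -0.4, -0.5]
grip_width: 0.1
finger_force: 0.0
[529.9 331.2 172.8] [3.139e+00 3.000e-03 3.112e+00]
-0.4 [438.4 286.  103. ] 1.941 dp [ 0.0904 -0.048   0.0694] rz 1.171
```

```bash
python3 -m pendant '{"dp":[[0.015,-0.008,0],[0.03,-0.016,0],[0.045,-0.024,0],[0.06,-0.032,0],[0.075,-0.04,0],[0.085,-0.046,0],[0.0904,-0.048,0.01],[0.0904,-0.048,0.01]],"rotation":[[0,0,0.17],[0,0,0.34],[0,0,0.51],[0,0,0.68],[0,0,0.85],[0,0,1.02],[0,0,1.171],[0,0,1.171]]}'
python3 - <<'E'
from h import *
cap('wrist','pics/w7.png')
np.set_printoptions(suppress=True,precision=1)
arc([450.9,311.8],-1,0,[-0.4],19.5,z=101.)
for n,p in dict(nearpin=[450.9,311.8,96],nearpeg=[436,312,109.5],farpin=[506.9,310.2,96],farpeg=[507.5,325.2,109.5]).items():print(n,proj('pics/w7.png',p))
a=cv2.imread('pics/w7.png');cv2.imwrite('pics/c7.png',cv2.resize(a,(800,600),interpolation=cv2.INTER_CUBIC))
E
```

```text
time: 24.5
tool_pos: [436.1, 284.8, 159.1]
tcp_rot: [-3.138, -0.0, 1.942]
contact_force: [-0.2, -0.2, -0.1]
grip_width: 0.5
finger_force: 0.0
[436.8 285.  159.7] [-3.1 -0.   1.9]
-0.4 [438.4 286.  101. ] 1.941 dp [0.  0.  0.1] rz 0.003
nearpin [[314.5 198.2]]
nearpeg [[292.8 195.4]]
farpin [[395.5 231.9]]
farpeg [[415.1 218.4]]
```

View pics/c7.png

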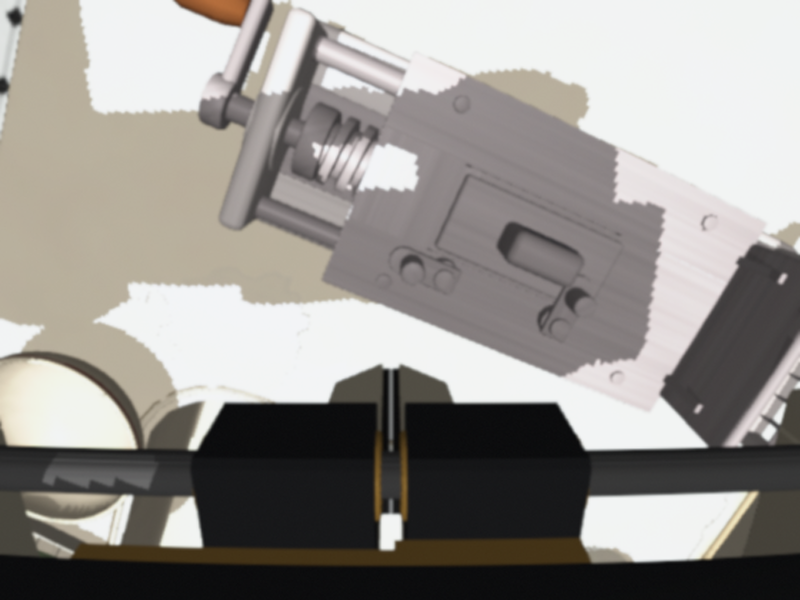

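Far catch closed over the flange (peg at (578,298)); near catch open: pin (445,280), peg (412,268).

```bash
python3 - <<'E'
from h import *
print(atz('pics/w7.png',np.array([[412,267]])*.7,109.5),atz('pics/w7.png',np.array([[445,279],[560,326]])*.7,96),atz('pics/w7.png',np.array([[578,298]])*.7,109.5))
arc([450.9,311.8],-1,0,[-0.4],19.5,z=101.)
o=get_obs();Rm=R.from_euler('xyz',o['tcp_rot']);print(Rm.inv().apply(np.array([438.4,286,101.5])-o['tool_pos']).round(1))
E
```

```text
[[431.83338092 315.71709455 109.5       ]] [[448.51004841 312.83681027  96.        ]
 [503.68606363 311.62645821  96.        ]] [[498.9588317  328.27947872 109.5       ]]
[436.8 285.  159.7] [-3.14  -0.     1.944]
-0.4 [438.4 286.  101. ] 1.941 dp [0.0004 0.0019 0.0587] rz 0.003
[ 0.3  1.9 58.2]
```

```bash
python3 -m pendant '{"dp":[[0,0.001,0.02],[0,0.001,0.045],[0,0.001,0.057],[0,0.001,0.057],[0,0.001,0.057]],"rotation":[[0,0,0],[0,0,0],[0,0,0],[0,0,0],[0,0,0]]}'
python3 - <<'E'
from h import *
arc([450.5,312],-1,0,[-.4,-.3,-.2,-.1,0,.1,.2,.3],14.5,z=100.5)
E
```

```text
time: 25.18
tool_pos: [438.8, 285.7, 104.1]
tcp_rot: [3.14, -0.0, 1.941]
contact_force: [0.2, -0.3, 0.6]
grip_width: 0.4
finger_force: 0.0
[438.8 285.7 104.1] [ 3.14  -0.     1.941]
-0.4 [436.2 290.9 100.5] 1.941 dp [ 0.0058 -0.0006  0.0036] rz 0.001
-0.3 [434.1 292.4 100.5] 1.841 dp [ 0.008  -0.0019  0.0036] rz 0.101
-0.2 [432.3 294.2 100.5] 1.741 dp [ 0.0103 -0.0031  0.0036] rz 0.201
-0.1 [430.6 296.1 100.5] 1.641 dp [ 0.0127 -0.0039  0.0036] rz 0.301
0 [429.1 298.1 100.5] 1.541 dp [ 0.0151 -0.0046  0.0035] rz 0.401
0.1 [427.8 300.3 100.5] 1.441 dp [ 0.0177 -0.005   0.0035] rz 0.501
0.2 [426.7 302.7 100.5] 1.341 dp [ 0.0202 -0.0051  0.0035] rz 0.601
0.3 [425.9 305.1 100.5] 1.241 dp [ 0.0227 -0.005   0.0035] rz 0.701
```

```bash
python3 -m pendant '{"dp":[[0.0055,-0.0006,0.0025],[0.008,-0.0019,0.003],[0.0103,-0.0031,0.003],[0.0127,-0.0039,0.003],[0.0151,-0.0046,0.003],[0.0177,-0.005,0.003],[0.0202,-0.0051,0.003],[0.0227,-0.005,0.003]],"rotation":[[0,0,0],[0,0,0.1],[0,0,0.2],[0,0,0.3],[0,0,0.4],[0,0,0.5],[0,0,0.6],[0,0,0.7]]}'
python3 -m pendant '{"dp":[[0.0022,-0.0013,0],[0.0045,-0.0025,0],[0.0069,-0.0033,0],[0.0093,-0.004,0],[0.0118,-0.0044,0],[0.0144,-0.0045,0],[0.0169,-0.0044,0],[0.0195,-0.004,0]],"rotation":[[0,0,0.1],[0,0,0.2],[0,0,0.3],[0,0,0.4],[0,0,0.5],[0,0,0.6],[0,0,0.7],[0,0,0.8]]}'
python3 -m pendant '{"dp":[[0.0022,-0.0013,0],[0.0045,-0.0025,0],[0.0069,-0.0033,0],[0.0069,-0.0033,0]],"rotation":[[0,0,0.1],[0,0,0.2],[0,0,0.3],[0,0,0.3]]}'
python3 -m pendant '{"dp":[[0.002,-0.0012,0],[0.0038,-0.002,0],[0.0038,-0.002,0]],"rotation":[[0,0,0.09],[0,0,0.17],[0,0,0.17]]}'
```

```text
time: 26.18
tool_pos: [425.2, 304.9, 100.7]
tcp_rot: [3.141, 0.0, 1.238]
contact_force: [-0.6, -2.1, 1.3]
grip_width: 0.7
finger_force: 0.8
time: 27.18
tool_pos: [427.4, 324.8, 100.7]
tcp_rot: [3.142, 0.0, 0.438]
contact_force: [-2.2, -1.4, 1.5]
grip_width: 0.5
finger_force: 0.8
time: 27.68
tool_pos: [432.5, 330.8, 100.6]
tcp_rot: [-3.141, -0.0, 0.142]
contact_force: [-0.6, 0.1, 0.5]
grip_width: 0.7
finger_force: 0.5
time: 28.05
tool_pos: [435.4, 333.0, 100.4]
tcp_rot: [3.141, 0.001, -0.026]
contact_force: [-3.2, -0.9, 3.0]
grip_width: 0.2
finger_force: 2.1
```

```bash
python3 -m pendant '{"dp":[[0.0005,0,0],[0.001,0,0],[0.001,0,0]],"rotation":[[0,0,0],[0,0,0],[0,0,0]]}'
python3 -m pendant '{"dp":[[0.0005,0,0],[0.0008,0,0],[0.0008,0,0]],"rotation":[[0,0,0],[0,0,0],[0,0,0]]}'
```

```text
time: 28.42
tool_pos: [437.2, 332.9, 100.4]
tcp_rot: [-3.142, -0.0, -0.029]
contact_force: [-4.2, -0.8, 3.8]
grip_width: 0.4
finger_force: 2.0
time: 28.8
tool_pos: [437.9, 332.9, 100.3]
tcp_rot: [3.142, 0.0, -0.029]
contact_force: [-5.5, -0.6, 3.7]
grip_width: 0.6
finger_force: 2.4
```

```bash
python3 -m pendant '{"dp":[[0.0005,0,0],[0.0005,0,0],[0.0005,0,0]],"rotation":[[0,0,0],[0,0,0],[0,0,0]]}'
python3 -m pendant '{"dp":[[0.0005,0,0],[0.0005,0,0],[0.0005,0,0]],"rotation":[[0,0,0],[0,0,0],[0,0,0]]}'
```

```text
time: 29.18
tool_pos: [438.0, 332.9, 100.3]
tcp_rot: [3.141, 0.001, -0.029]
contact_force: [-6.5, 0.4, 4.1]
grip_width: 0.2
finger_force: 3.1
time: 29.55
tool_pos: [438.1, 332.9, 100.2]
tcp_rot: [3.141, 0.002, -0.029]
contact_force: [-8.1, -0.1, 6.0]
grip_width: 0.3
finger_force: 3.8
```

```bash
python3 -m pendant '{"dp":[[-0.004,0,0],[-0.01,0,0],[-0.012,0,-0.03],[-0.02,0,-0.08],[-0.03,0,-0.115],[-0.036,0,-0.115],[-0.036,0,-0.115]],"rotation":[[0,0,0],[0,0,0],[0,0,0],[0,0,0],[0,0,0],[0,0,0],[0,0,0]]}'
python3 - <<'E'
from h import *
cap('wrist','pics/w8.png');cap('side','pics/s8.png');go([400,340,215],-.03)
a=cv2.imread('pics/w8.png')[0:210,140:420];b=cv2.imread('pics/s8.png')
a=cv2.resize(a,(533,400),interpolation=cv2.INTER_CUBIC);b=cv2.resize(b,(267,200))
b=np.vstack([b,cv2.resize(cv2.imread('pics/s8.png')[165:225,220:330],(267,200))])
cv2.imwrite('pics/c8.png',np.hstack([a,b]))
E
```

```text
time: 30.42
tool_pos: [402.5, 333.7, 214.5]
tcp_rot: [3.141, 0.001, -0.029]
contact_force: [0.0, 0.7, -0.3]
grip_width: 0.4
finger_force: 0.0
t 30.525 pos [402.7 333.5 213.9] rot [ 3.14e+00  2.00e-03 -2.90e-02] F [-1.1  0.2 -0.6]
dp m [-0.0028 -0.0064 -0.0011] rot [0.0015 0.0018 0.0008]
```

View pics/c8.png

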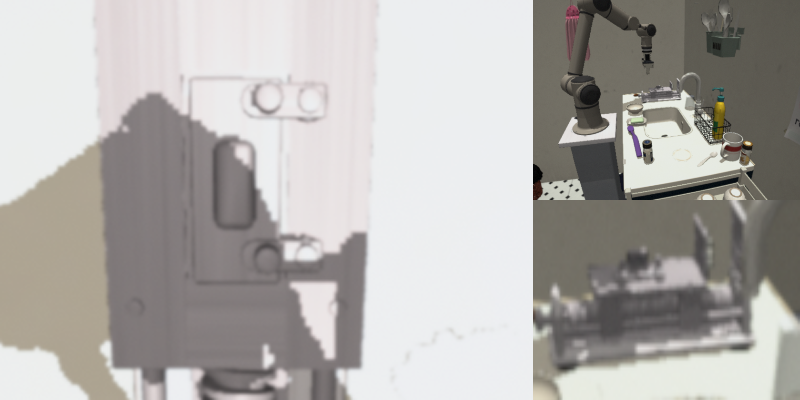

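Both catches lie straight across the flange (pegs at (268,98) and (266,257), pins at (311,98) and (308,255)), the comb is flat, the bystanders are undisturbed, and the robot is clear.

```bash
python3 -c "
from plant import workorder;print(workorder.close_job())"
```

```text
the job is handed in; nothing more can be done
None
```

The job is handed in: the comb is seated in the screw thread with its flange flat on the carriage, both catches are swung over to their stops, and the arm is clear of everything, at about 31 s of the 72 s allowed.

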